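Seat a jig cover on its hidden locating pin and hold it down

ROBOT

A 7-joint arm with a two-finger parallel gripper is mounted at the origin on a cart in front of the work surface, level with it; the furniture and walls round the work are solid. World frame = base frame: x ahead of the robot, y to its left, z up, the work surface at z = 0. Lengths are in m, angles in rad, forces in N, time in s.
With the tool pointing down it reaches from about 0.425 to 0.875 m from the base axis. Payload 4.7 kg.
Tool frame: the origin (TCP) lies midway between the tips of the shut fingers; the grasp point (between the pads) lies 19 mm behind it; z points along the fingers, y is the line along which they close (so a half turn about z gives the same grasp; the last joint's range is limited). The gripper opens to 87 mm and grips with 3 to 60 N. Pads are 19 mm wide; open, the fingers measure 117 mm over their backs; the gripper's body (75 mm by 190 mm) begins 51 mm behind the grasp point.
Start: joints at [1.273, 0.321, -0.07, 1.45, 0.023, 1.371, -0.057], TCP at [0.199, -0.619, 0.197] pointing down, gripper open.
Joint ranges: [-2.86, 2.86], [-0.3, 2.09], [-1.38, 1.24], [0.06, 2.45], [-1.56, 4.7], [0.09, 2.05], [-2.69, 2.69]. Speed limits (rad/s): [2.57, 2.57, 3.14, 3.14, 3.14, 3.14, 3.14].

INTERFACE

Orientations are given as a rotation vector (axis times angle).
In Python, from bench import ctrl gives the robot as it stands. The module is installed in compiled form; this text tells all that it offers.
- The arm moves only by the shell command python3 -m handwheel 'ROWS' [FORCE]. ROWS is JSON, a list of rows, each a list of 7 numbers: the finger opening in m, from 0 to 0.087, then the shift along the tool's x, y, z in m, then the turn, a rotation vector about the tool's x, y, z in degrees. A call has 1 to 12 rows; each row shifts and turns the commanded pose from where the row before left it, along the tool's axes as they then stand; what a row does not reach is not made up. A row lasts 1/8 s, in which the tool goes at most 62.5 mm and 10.7 degrees, less where a joint would pass 70% of its speed; a pose out of reach is approached as far as the arm can. A call is refused whole if a number of a shift passes 0.0625 or a number of a turn 10.7, either way. A call with a gripper value outside its range is refused whole. The fingers move at their own pace and stop on an object; FORCE is the grip in N (left out, the last holds). Time passes only in rows, so rows that do not move let the fingers close. It gives the time, the measured TCP pose, the force, the opening and the grip force at its end, in the units of the state.
- ctrl.get_state(): the state, without advancing time (a new reading comes with each control period).
- ctrl.get_image(name): name is "side" or "top"; returns (picture, depth): 420x560x3 uint8, blue, green, red; 420x560 float32, m along the optical axis (not along the pixel's ray), 0 where there is no reading.
- ctrl.camera_info(name): a dict with "intrinsics" (3x3 intrinsics, pixels), "R" (3x3) and "t" (3): a world point X has camera coordinates R X + t. Camera axes: x right, y down, z forward; pixel columns grow to the right and rows downward; lengths in m; the calibration is good to about 2 mm. A picture is of the moment at which its call begins. camera_info takes no time and is no camera call.
- ctrl.close_job(): hands the job in; it is judged then, once.
The state is a dict: "time": time; "joint_positions": joint angles; "qd": joint speeds; "joint_torque": joint torques, N m; "position": TCP position; "tool_rot": TCP orientation; "ft_force": force on the tool from outside, world axes, zero at the start; "torque": the same for the moment, N m; "grip_width": opening from 0.0 (shut) to 1.0 (fully open); "grip_force": force on a finger pad.
Only numpy, scipy, OpenCV 4.12 (cv2) and the standard library are available. Lean on these libraries where they do the work, as an engineer would, in place of code of your own. Each camera call takes 0.05 s, during which the arm holds its last target. There are 200 camera calls.

TASK

Push down the tail of the fixture's rocker lever so that its hold-down foot is raised well clear and stays up, then bring the loose cover in between the fixture's rails, under the raised foot, and slide it over the locating pin until its hole drops on. Press the cover fully home against its lift springs and finish while still holding it pressed down with the gripper; leave the tools and parts lying around where they are.

Things in the scene. Friction and masses are not known exactly. Their poses are not given: they have to be found in the camera images.
- fixture: fixture on the table: dark steel bed 152 x 100 x 15 mm with two rails and a lever head. Origin on its centreline at table height; x along the rails to the head (bed x -70 to +82), y across, z up. Rails: x -54 to +48, tops at z 35, outer faces y +-49; inner faces y +-37, above z 23 leaning out to y +-44 as a lead-in; open at the -x end. Head: two cheeks, x 54 to 78, y +-17, up to z 57
- pin_slot (a point): middle of the slot along the channel, on the bed top (fixture x -15, y 0, z 15). A fixed steel pin, 12 mm thick, 10 mm tall, its top 4 mm tapering to 6 mm, stands in the slot, set anew each time up to 10 mm before or behind this point along x; the pin's own pose is not reported. The cover rides at underside z 25 on the pin's top and drops when its hole meets the pin
- lift (a joint): travel (m) of two sprung lift strips in the bed (y +-23, x -56 to +25), which sink together: 0 up (tops 5 mm above the bed, z 20), 0.005 pressed level with the bed (z 15). The spring pushes 7 N when up, 12 N fully down, and lifts again when let go. A cover dropped on the pin rests on them at underside z 20; home is z 15, on the bed
- foot_lever (a joint): angle (rad) of the rocker lever, pivot along y at fixture x 66, z 45: 0 foot down, 1.2 foot fully raised (stop). Turns as its tail is pressed down and stays where left; friction 0.12 N m, about 3 N at the tail. Down, the foot (26 mm wide) is about 6 mm above the bed at x 15 to 33; fully raised it still overhangs x 25 to 45, at z 65 or more, so the cover must go in low from the -x end
- lever_tail (a point): middle of the top of the lever's tail pad, a black pad 24 x 26 mm beyond the head; at x 107, y 0, z 70 in the fixture's frame with the foot down. Pressed straight down to z 17 it ends near x 107 again (x 114 on the way), the lever then at about 1.15 rad
- cover: jig cover, loose, about 0.25 kg: aluminium plate 90 x 70 x 12 mm (x, y, z) with a black upright grip at its middle, 44 mm along x, 16 mm thick along y, from z 12 to z 44 (flange 24 wide to z 15). Origin: middle of the underside, where a 16 mm hole goes in from below, 12 mm deep, hidden under the grip. It fits the channel with x along the rails, either way round, 2 mm play each side
- terminal_block: bystander: white terminal block, 18 x 50 x 19 mm, origin under its middle
- end_cap: bystander: grey round end cap, 40 mm wide, 18 mm tall, origin under its middle
- spanner: bystander: combination spanner lying flat, 31 x 143 x 7 mm, along its y, origin under its middle
- nut_driver: bystander: nut driver with a blue handle, 25 x 180 x 25 mm, along its y, origin under its middle
Things that resemble listed ones, but are neither listed nor needed, are in the scene too. Leave any red look-alike of the cover alone.

How it is judged:
On the way, in this order (a step that is already met when the one before it is completed fails the run):
1. the hold-down foot is raised (lever beyond 0.8 rad) (value of joint foot_lever above 0.8 rad), for 0.2 s.
2. the cover has dropped over the locating pin, between the rails (x of cover in the frame of fixture between -0.032 and 0.002 m and y of cover in the frame of fixture between -0.005 and 0.005 m and z of cover in the frame of fixture between 0.012 and 0.0222 m and angle between cover's own z axis and vertical below 0.08 rad and value of joint foot_lever above 0.8 rad), for 0.1 s.
At the end, for the whole second after the job is handed in: the cover sits on the pin between the rails, pressed home on the bed (within 2.2 mm, level within 0.08 rad, along the rails within 0.12 rad), the gripper still pressing on it (over 2 N); the foot is raised beyond 0.8 rad; bystanders within 30 mm of their places (x of cover in the frame of fixture between -0.032 and 0.002 m and y of cover in the frame of fixture between -0.005 and 0.005 m and z of cover in the frame of fixture between 0.012 and 0.0172 m and angle between cover's own z axis and vertical below 0.08 rad and value of joint foot_lever above 0.8 rad and angle between the x axis of cover and the x axis of fixture, either way round below 0.12 rad and contact force between cover and the fingers above 2 N and distance of each of terminal_block, end_cap, spanner, nut_driver from where it was at the start of the episode below 0.03 m); the arm keeps its last pose, push and grip.
It fails at once if the terminal block is disturbed (moved more than 30 mm) (distance of terminal_block from where it was at the start of the episode above 0.03 m).
It fails at once if the end cap is disturbed (moved more than 30 mm) (distance of end_cap from where it was at the start of the episode above 0.03 m).
It fails at once if the spanner is disturbed (moved more than 30 mm) (distance of spanner from where it was at the start of the episode above 0.03 m).
It fails at once if the nut driver is disturbed (moved more than 30 mm) (distance of nut_driver from where it was at the start of the episode above 0.03 m).
It also fails if it takes over 61 s, if anything falls off the work surface, if the arm or the gripper's body presses on something with over 40 N, if the wrist force passes 120 N, or if a joint passes its speed limit or range.

## Working session

There is one attempt and no reset: what is moved stays moved. The work goes in short steps, Python scripts to look and compute and a shell command to move; the robot and the scene stay as the last step left them, time stands still between calls to the robot, and variables do not carry over. Pictures are saved under pics/ and viewed, at most 10 in all, crops included, and the job is handed in when it is done.

```bash
mkdir -p pics; cat > h.py <<'E'
import numpy as np,cv2
from bench import ctrl
def snap(n,tag):
    im,d=ctrl.get_image(n); np.savez(f'{tag}.npz',im=im,d=d); cv2.imwrite(f'pics/{tag}.png',im); return im,d
def w(n,tag,u,v,r=1):
    d=np.load(f'{tag}.npz')['d'][v-r:v+r+1,u-r:u+r+1]; z=np.median(d[d>0])
    return onz(n,u,v,z,True)
def onz(n,u,v,h,depth=False):
    c=ctrl.camera_info(n);K=np.array(c['intrinsics']);R=np.array(c['R']);t=np.array(c['t'])
    ray=np.linalg.inv(K)@[u,v,1]
    if depth: return R.T@(ray*h-t)
    o=-R.T@t; q=R.T@ray; return o+q*(h-o[2])/q[2]
E
python3 - <<'E'
from h import *
for n in('top','side'):
    snap(n,n+'0'); c=ctrl.camera_info(n); print(n,-np.array(c['R']).T@c['t'],np.array(c['R'])[2])
print(ctrl.get_state())
E
```

```text
top [0.43917939 0.18778148 1.37260282] [ 0.05629528 -0.01499993 -0.99830148]
side [0.52721684 1.28907833 0.64819375] [-0.01933313 -0.89032141 -0.45492198]
{'time': 0.1, 'joint_positions': array([ 1.27308572,  0.3217379 , -0.07007223,  1.45155378,  0.0226003 ,
        1.37079039, -0.0568866 ]), 'qd': array([-0.00202134, -0.00080373, -0.00122101, -0.00324387,  0.00021273,
        0.00161326, -0.00073316]), 'joint_torque': array([ 3.32380114e-05, -4.92570949e+01, -4.05798666e-01, -3.13396311e+01,
       -6.42091711e-02,  3.95317865e-02,  8.52245557e-05]), 'position': array([ 0.19918785, -0.61816381,  0.19557756]), 'tool_rot': array([-3.10183797e+00, -4.87596450e-01,  5.65260129e-04]), 'ft_force': array([-0.13817149,  0.19521846, -0.13748151]), 'torque': array([ 0.03478307, -0.02673323, -0.0184942 ]), 'grip_force': 0.0, 'grip_width': 1.0021301250556642}
```

View pics/top0.png

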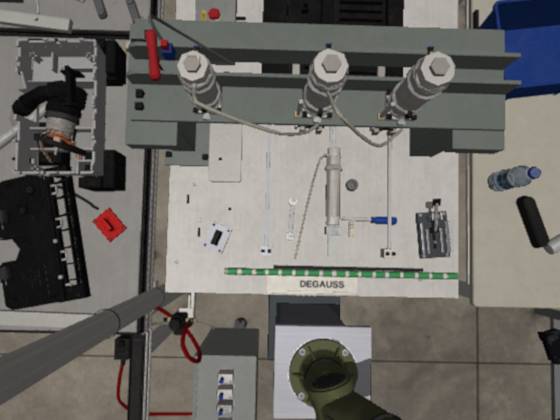

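View pics/side0.png

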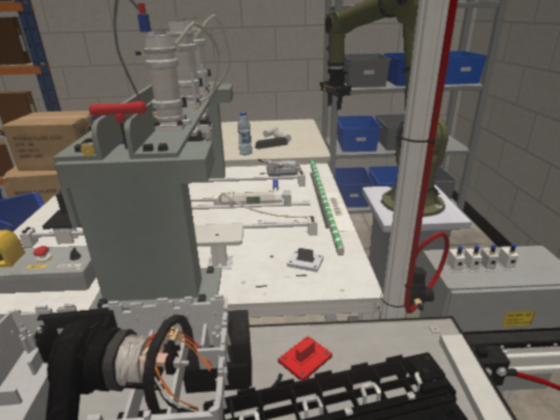

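The top view shows the fixture at about (433,228), the cover at (216,237), the tools between them, and a red decoy at (108,224). I'll zoom in on the cover and fixture.

```bash
python3 - <<'E'
from h import *
im=np.load('top0.npz')['im']
a=cv2.resize(im[190:265,395:470],(600,600),interpolation=cv2.INTER_CUBIC)
cv2.imwrite('pics/fix0.png',a)
b=cv2.resize(im[140:270,180:420],None,fx=3.333,fy=3.333,interpolation=cv2.INTER_CUBIC)
cv2.imwrite('pics/mid0.png',b)
for n,u,v in [('fixture',433,228),('cover',216,237),('cyl',333,200),('cylrod',333,170),('rail',268,200),('rail2',389,190),('railend',389,253),('clip',334,230),('endcap',352,185),('nd',380,220),('green',330,272),('sign',310,285),('table',400,200)]:
    print(n,w('top','top0',u,v).round(3))
E
```

```text
fixture [ 0.478 -0.352  0.033]
cover [0.432 0.356 0.044]
cyl [ 0.56  -0.018  0.056]
cylrod [ 0.657 -0.017  0.056]
rail [0.556 0.191 0.039]
rail2 [ 0.599 -0.204  0.04 ]
railend [ 0.394 -0.202  0.052]
clip [ 0.463 -0.023  0.053]
endcap [ 0.615 -0.087  0.015]
nd [ 0.5   -0.18   0.024]
green [ 0.327 -0.016  0.029]
sign [0.28  0.045 0.001]
table [ 0.571 -0.254 -0.002]
```

View pics/fix0.png

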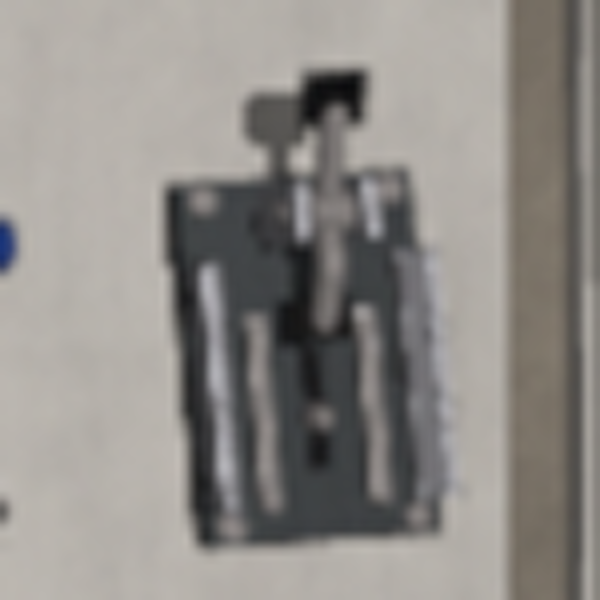

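View pics/mid0.png

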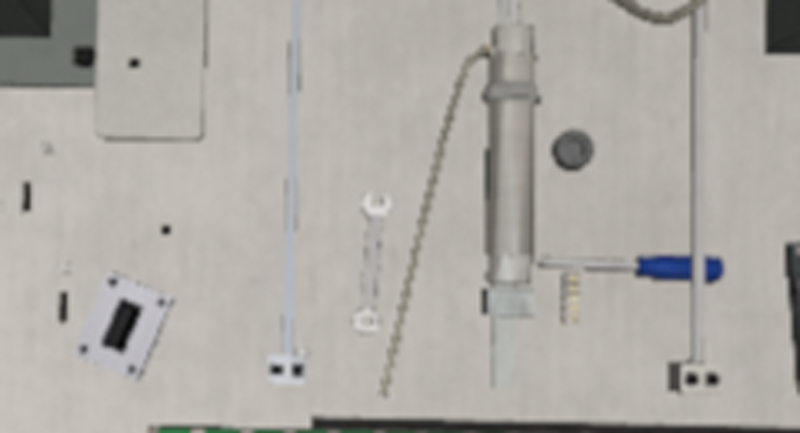

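The fixture's head points up in the image (world +x), with the bed corners at crop pixels (168,185), (405,170), (440,530), (205,545). The pin is at (320,418) and the tail pad at (335,97). The cover is at (125,325) in the second crop, with its long axis turned about -24°. Next I'll compute the poses.

```bash
cat >> h.py <<'E'
def cloud(n,tag,u0,u1,v0,v1):
    d=np.load(f'{tag}.npz')['d'];c=ctrl.camera_info(n);K=np.array(c['intrinsics']);R=np.array(c['R']);t=np.array(c['t'])
    v,u=np.mgrid[v0:v1,u0:u1];z=d[v0:v1,u0:u1]
    P=(np.stack([(u-K[0,2])/K[0,0]*z,(v-K[1,2])/K[1,1]*z,z],-1)-t)@R; return P[z>0]
E
python3 - <<'E'
from h import *
def rect(P,lab):
    (c,s,a)=cv2.minAreaRect((P[:,:2]*1000).astype(np.float32)); print(lab,len(P),np.round(c,1),np.round(s,1),round(a,1),'mean',(P.mean(0)*1000).round(1))
C=cloud('top','top0',195,240,215,260)
rect(C[C[:,2]>.006],'cover');rect(C[C[:,2]>.025],'grip');print('plate z',np.median(C[(C[:,2]>.006)&(C[:,2]<.02),2]))
F=cloud('top','top0',410,455,190,265)
rect(F[F[:,2]>.008],'fix all');B=F[(F[:,2]>.009)&(F[:,2]<.022)];rect(B,'bed');rect(F[(F[:,2]>.028)&(F[:,2]<.04)],'rails')
f=lambda x,y,h:onz('top',(x+.5)/8-.5+395,(y+.5)/8-.5+190,h)
g=lambda x,y,h:onz('top',(x+.5)/3.333-.5+180,(y+.5)/3.333-.5+140,h)
c=[f(*p,.015) for p in[(168,185),(405,170),(440,530),(205,545)]]
print('bed corners',np.round(c,4)[:,:2].tolist());m=sum(c)/4;ax=(c[0]+c[1]-c[2]-c[3]);print('ctr',m,'ang',np.degrees(np.arctan2(ax[1],ax[0])))
print('pin',f(320,418,.025),'tail',f(335,97,.070),'foot',f(325,320,.03))
c=[g(*p,.012) for p in[(112,275),(172,298),(133,378),(80,350)]]
print('cover',np.round(c,4)[:,:2].tolist(),sum(c)/4);ax=c[0]+c[1]-c[2]-c[3];print(np.degrees(np.arctan2(ax[1],ax[0])))
print('grip', g(122,326,.044))
Q=cloud('top','top0',240,420,140,270);print('max z midway',Q[:,2].max(), Q[Q[:,0]<.55][:,2].max())
for n,(x,y) in dict(endcap=(573,150),span=(372,262),nd=(715,268),tb=(570,298)).items(): print(n,g(x,y,.015))
E
```

```text
cover 607 [424.3 357.5] [129.7 144.2] 3.2 mean [431.7 359.3  16.3]
grip 72 [432.5 359.7] [15.8 43.5] 68.6 mean [432.4 359.1  42.8]
plate z 0.012569887754283296
fix all 1539 [ 469.2 -356.5] [210.8 102.6] 4.9 mean [ 463.8 -356.1   24.9]
bed 934 [ 459.1 -357.2] [151.7 102.1] 4.8 mean [ 453.  -355.7   15.9]
rails 258 [ 464.6 -357.2] [130.6 102.1] 5.1 mean [ 457.4 -360.9   33.4]
bed corners [[0.528, -0.3004], [0.5366, -0.3996], [0.3877, -0.4142], [0.3793, -0.3164]]
ctr [ 0.45789345 -0.35767369  0.015     ] ang 5.856915213638484
pin [ 0.43281945 -0.36009959  0.025     ] tail [ 0.56125845 -0.34766661  0.07      ] foot [ 0.47304034 -0.36007808  0.03      ]
cover [[0.4806, 0.3702], [0.4593, 0.3102], [0.3795, 0.3463], [0.4058, 0.3993]] [0.43129372 0.35647823 0.012     ]
-22.90098313565947
grip [0.43063668 0.35467924 0.044     ]
max z midway 0.5618275171317417 0.06487079472266422
endcap [ 0.61634159 -0.08576613  0.015     ]
span [0.49954692 0.11283489 0.015     ]
nd [ 0.50174368 -0.22913039  0.015     ]
tb [ 0.46847656 -0.0846622   0.015     ]
```

```bash
cat >> h.py <<'E'
from scipy.spatial.transform import Rotation as Ro
def go(p,yaw,rows=True):
    s=ctrl.get_state();R=Ro.from_rotvec(s['tool_rot']).as_matrix()
    T=np.array([[np.cos(yaw),np.sin(yaw),0],[np.sin(yaw),-np.cos(yaw),0],[0,0,-1.]])
    rv=Ro.from_matrix(R.T@T).as_rotvec(degrees=True)
    d=np.array(p)-s['position']
    print('t',round(s['time'],2),'pos',s['position'].round(4),'yaw',np.degrees(np.arctan2(R[1,0],R[0,0])).round(2),'F',s['ft_force'].round(1),'w',round(s['grip_width']*87,1),'gf',round(s['grip_force'],1),'q',s['joint_positions'].round(2))
    print(' turn deg',rv.round(2),'shift now mm',(R.T@d*1e3).round(1),'shift after turn mm',(T.T@d*1e3).round(1))
FA=np.radians(5.0); FO=np.array([.4525,-.3580,0])
def fx(x,y,z): c,s=np.cos(FA),np.sin(FA); return FO+[c*x-s*y,s*x+c*y,z]
E
python3 - <<'E'
from h import *
for u,v in[(40,360),(100,325),(150,303),(170,295)]: print('pole top',w('top','top0',u,v).round(3))
for u,v in[(430,40),(415,150),(400,260),(395,300)]: print('pole side',w('side','side0',u,v).round(3))
Q=cloud('top','top0',400,470,110,190); print('gantry min x',[ (lo,Q[Q[:,2]>lo][:,0].min().round(3)) for lo in(.05,.1,.2,.3)])
go(fx(.109,0,.11),FA)
E
```

```text
pole top [0.243 0.53  0.73 ]
pole top [0.247 0.532 0.503]
pole top [0.228 0.542 0.104]
pole top [ 0.222  0.531 -0.109]
pole side [0.245 0.576 0.598]
pole side [0.244 0.576 0.403]
pole side [0.243 0.576 0.148]
pole side [0.242 0.577 0.035]
gantry min x [(0.05, np.float64(0.664)), (0.1, np.float64(0.664)), (0.2, np.float64(0.664)), (0.3, np.float64(0.664))]
t 0.1 pos [ 0.1992 -0.6182  0.1956] yaw 17.87 F [-0.1  0.2 -0.1] w 87.2 gf 0.0 q [ 1.27  0.32 -0.07  1.45  0.02  1.37 -0.06]
 turn deg [-0.1   0.02 12.87] shift now mm [ 427.2 -145.5   85.8] shift after turn mm [ 384.  -237.1   85.6]
```

```bash
python3 -m handwheel '[[0,0,0,0,0,0,6.4],[0,0,0,0,0,0,6.4],[0,0.04,-0.025,0,0,0,0],[0,0.045,-0.028,0,0,0,0],[0,0.05,-0.03,0,0,0,0],[0,0.05,-0.03,0.015,0,0,0],[0,0.05,-0.03,0.015,0,0,0],[0,0.05,-0.03,0.015,0,0,0],[0,0.05,-0.03,0.015,0,0,0],[0,0.045,-0.03,0.015,0,0,0]]' 20; python3 -c "
from h import *
go(fx(.109,0,.08),FA)"
```

```text
time: 1.35
position: [0.5586, -0.3515, 0.1206]
tool_rot: [-3.138, -0.139, 0.001]
ft_force: [0.2, -0.0, 1.0]
grip_width: 0.02
grip_force: 0.0
t 1.35 pos [ 0.5586 -0.3515  0.1206] yaw 5.08 F [ 0.2 -0.   1. ] w 1.8 gf 0.0 q [ 0.73  0.4  -0.27  1.51  0.11  1.25 -1.04]
 turn deg [-0.02  0.02  0.08] shift now mm [ 2.8 -2.7 40.6] shift after turn mm [ 2.7 -2.8 40.6]
```

```bash
python3 -m handwheel '[[0,0.003,-0.003,0.02,0,0,0],[0,0,0,0.02,0,0,0],[0,0,0,0.008,0,0,0],[0,0,0,0.008,0,0,0],[0,0,0,0.008,0,0,0],[0,0,0,0.008,0,0,0],[0,0,0,0.008,0,0,0]]'; python3 -c "
from h import *
go(fx(.109,0,.015),FA)"
```

```text
time: 2.22
position: [0.5602, -0.35, 0.0413]
tool_rot: [3.138, 0.139, 0.001]
ft_force: [0.5, 0.2, 3.1]
grip_width: 0.007
grip_force: 1.3
t 2.23 pos [ 0.5602 -0.35    0.0413] yaw 5.06 F [0.5 0.2 3.1] w 0.6 gf 1.3 q [ 0.72  0.47 -0.26  1.59  0.13  1.1  -1.05]
 turn deg [ 0.02 -0.02  0.06] shift now mm [ 1.  -1.4 26.3] shift after turn mm [ 1.  -1.4 26.3]
```

Contact is at about 3 N and as expected, so I'll keep pressing.

```bash
python3 -m handwheel '[[0,0,0,0.007,0,0,0],[0,0,0,0.007,0,0,0],[0,0,0,0.007,0,0,0],[0,0,0,0.005,0,0,0],[0,0,0,0,0,0,0],[0,0,0,0,0,0,0]]'; python3 -c "
from h import *
go(fx(.109,0,.015),FA)"
```

```text
time: 2.98
position: [0.5597, -0.3496, 0.0153]
tool_rot: [-3.138, -0.139, 0.001]
ft_force: [3.1, 0.6, 1.9]
grip_width: 0.008
grip_force: 1.7
t 2.98 pos [ 0.5597 -0.3496  0.0153] yaw 5.06 F [3.1 0.6 1.9] w 0.7 gf 1.7 q [ 0.72  0.49 -0.25  1.61  0.14  1.06 -1.06]
 turn deg [-0.02  0.04  0.06] shift now mm [ 1.5 -1.   0.3] shift after turn mm [ 1.5 -1.   0.3]
```

```bash
python3 -m handwheel '[[0,0,0,-0.03,0,0,0],[0,0,0,-0.05,0,0,0],[0,0,0,-0.05,0,0,0],[0,0,0,-0.05,0,0,0],[0.05,-0.006,-0.05,0,0,0,0],[0.05,-0.006,-0.06,0,0,0,0],[0.05,-0.006,-0.06,0,0,0,0],[0.05,-0.006,-0.06,0,0,0,0],[0.05,-0.006,-0.06,0,0,0,0],[0.05,-0.006,-0.06,0,0,0,0]]'; python3 -c "
from h import *
go([.432,.359,.14],np.radians(158))
im,d=snap('top','top1')
cv2.imwrite('pics/fix1.png',cv2.resize(im[190:265,395:470],(600,600),interpolation=cv2.INTER_CUBIC))"
```

```text
time: 4.22
position: [0.4904, -0.0039, 0.1942]
tool_rot: [3.137, 0.136, -0.008]
ft_force: [0.3, 1.1, -0.3]
grip_width: 0.545
grip_force: 0.0
t 4.22 pos [ 0.4904 -0.0039  0.1942] yaw 4.97 F [ 0.3  1.1 -0.3] w 47.4 gf 0.0 q [ 0.46  0.01 -0.5   1.82  0.    1.32 -1.53]
 turn deg [  -0.35    0.17 -153.03] shift now mm [ -26.5 -366.6   54. ] shift after turn mm [190.1 314.6  54.2]
```

View pics/fix1.png

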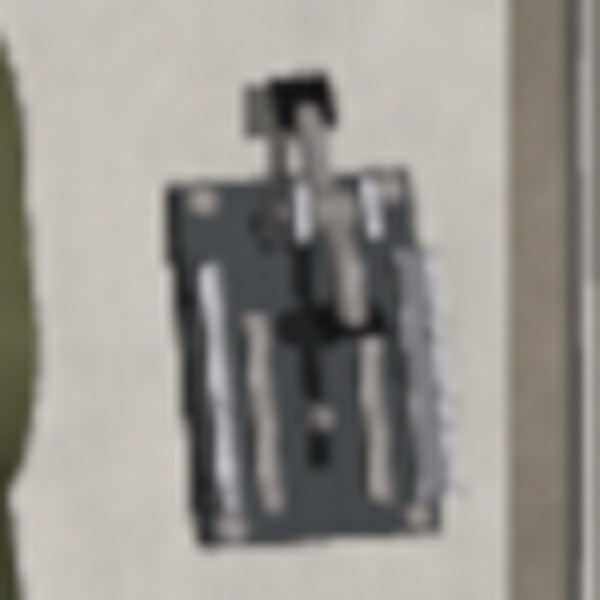

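The lever is over: the tail at (300,100) is lower and the foot arm stands up at (355,310). The fixture hasn't moved. Next I turn the tool and go on to the cover.

```bash
python3 -m handwheel '[[0.06,0,-0.05,0,0,0,0],[0.06,0,-0.05,0,0,0,0],[0.06,0,-0.05,0,0,0,0],[0.06,0,-0.05,0,0,0,0],[0.06,0,0,0,0,0,-10.5],[0.06,0,0,0,0,0,-10.5],[0.06,0,0,0,0,0,-10.5],[0.06,0,0,0,0,0,-10.5],[0.06,0,0,0,0,0,-10.5],[0.06,0,0,0,0,0,-10.5],[0.06,0,0,0,0,0,-10.5],[0.06,0,0,0,0,0,-10.5]]'; python3 -c "
from h import *
F=cloud('top','top1',425,442,195,235);c,s=np.cos(FA),np.sin(FA)
for p in F[F[:,2]>.06]: q=p-FO;print((1e3*np.array([c*q[0]+s*q[1],-s*q[0]+c*q[1],q[2]])).round(0),end=' ')
print();print('tail',w('top','top1',432,202))
go([.432,.359,.14],np.radians(158))"
```

```text
time: 5.78
position: [0.4743, 0.1926, 0.1941]
tool_rot: [-2.234, -2.208, 0.008]
ft_force: [0.5, 0.4, -0.6]
grip_width: 0.687
grip_force: 0.0
[67. -5. 60.] [64.  9. 60.] [61.  6. 61.] [ 60. -13.  62.] [54.  3. 61.] [54.  1. 63.] [54. -3. 61.] [51.  1. 63.] [51. -1. 64.] [48.  5. 65.] [48.  2. 64.] [47. -2. 63.] [47. -4. 64.] [45.  4. 60.] [44.  2. 64.] [44.  0. 68.] [44. -3. 67.] [41.  3. 67.] [41.  0. 66.] [41. -4. 64.] [38.  6. 63.] [38.  3. 65.] [38.  2. 69.] [38. -4. 64.] [35.  5. 68.] [35.  0. 65.] [34. -2. 67.] [32.  4. 66.] [31.  1. 67.] [31. -2. 67.] [28.  4. 66.] [28.  1. 66.] [28. -1. 69.] [26.  9. 61.] [25.  6. 62.] [25.  5. 67.] [25.  4. 72.] [25. -2. 65.] [25. -8. 60.] [23. 13. 61.] [22.  6. 62.] [22.  5. 66.] [22.  2. 67.] [22. -1. 68.] [21. -6. 62.] [ 21. -10.  61.] [19. 10. 63.] [19.  7. 64.] [19.  4. 63.] [19.  1. 64.] [18. -4. 60.] [18. -5. 66.] [18. -9. 62.] [16. 12. 66.] [16. 10. 68.] [16.  4. 64.] [16.  2. 66.] [15. -2. 63.] [15. -4. 66.] [15. -6. 68.] 
tail [ 0.56317342 -0.3474975   0.03472911]
t 5.78 pos [0.4743 0.1926 0.1941] yaw 89.34 F [ 0.5  0.4 -0.6] w 59.8 gf 0.0 q [ 0.3   0.08 -0.77  1.76  0.06  1.33 -0.49]
 turn deg [-3.200e-01  1.000e-02 -6.866e+01] shift now mm [166.1 -44.   53.8] shift after turn mm [101.5 138.4  54.1]
```

The depth shows the tail at z≈35 and the foot arm at only about 65, which is roughly 0.76 rad. The finger must have dragged the tail up as it lifted, because the tail swings outward into it. I'll press again and slide off outward (+x) before lifting.

```bash
python3 -m handwheel '[[0,0,0,0,0,0,10.5],[0,0,0,0,0,0,10.5],[0,0,0,0,0,0,10.5],[0,0,0,0,0,0,10.5],[0,0,0,0,0,0,10.5],[0,0,0,0,0,0,10.5],[0,0,0,0,0,0,10.5],[0,0,0,0,0,0,10.5]]'; python3 -m handwheel '[[0,0.005,0.05,0,0,0,0],[0,0.005,0.06,0,0,0,0],[0,0.005,0.06,0,0,0,0],[0,0.005,0.06,0,0,0,0],[0,0.005,0.06,0,0,0,0],[0,0.005,0.06,0,0,0,0],[0,0.005,0.06,0,0,0,0],[0,0.005,0.05,0,0,0,0],[0,0.005,0.05,0,0,0,0],[0,0,0,0,0,0,0]]'; python3 -c "
from h import *
go(fx(.112,0,.06),FA)"
```

```text
time: 6.78
position: [0.4743, 0.1926, 0.1941]
tool_rot: [3.136, 0.127, -0.007]
ft_force: [0.4, -0.2, -0.7]
grip_width: 0.006
grip_force: 0.0
time: 8.02
position: [0.5614, -0.3155, 0.1927]
tool_rot: [3.139, 0.125, -0.011]
ft_force: [-0.2, -0.0, -0.0]
grip_width: 0.009
grip_force: 0.0
t 8.03 pos [ 0.5614 -0.3155  0.1927] yaw 4.55 F [-0.2 -0.  -0. ] w 0.8 gf 0.0 q [ 0.7   0.33 -0.3   1.46  0.1   1.37 -1.09]
 turn deg [ 0.    0.4  -0.45] shift now mm [  1.   32.8 132.7] shift after turn mm [ -0.2  32.8 132.7]
```

```bash
python3 -m handwheel '[[0,0,0.033,0.03,0,0.4,-0.45],[0,0,0,0.05,0,0,0],[0,0,0,0.05,0,0,0],[0,0,0,0.01,0,0,0],[0,0,0,0.01,0,0,0],[0,0,0,0.007,0,0,0],[0,0,0,0.007,0,0,0],[0,0,0,0.007,0,0,0],[0,0,0,0.005,0,0,0],[0,0,0,0.003,0,0,0],[0,0,0,0,0,0,0],[0,0,0,0,0,0,0]]'; python3 -c "
from h import *
go(fx(.112,0,.015),FA)"
```

```text
time: 9.52
position: [0.5696, -0.342, 0.0168]
tool_rot: [-3.138, -0.151, -0.011]
ft_force: [-0.9, 0.0, -0.1]
grip_width: 0.006
grip_force: 0.0
t 9.53 pos [ 0.5696 -0.342   0.0168] yaw 5.51 F [-0.9  0.  -0.1] w 0.5 gf 0.0 q [ 0.71  0.5  -0.27  1.6   0.14  1.06 -1.07]
 turn deg [ 0.02 -0.42  0.51] shift now mm [-6.1  5.6  1.7] shift after turn mm [-6.   5.7  1.8]
```

The tool drifted about 6 mm outward and shows no contact. I'll lift off outward, look, then press further inboard.

```bash
python3 -m handwheel '[[0,0.012,0,0,0,0,0],[0,0,0,-0.03,0,0,0],[0,0,0,-0.05,0,0,0],[0,0,-0.06,-0.03,0,-0.4,0.5],[0,0,-0.06,0,0,0,0],[0,0,-0.06,0,0,0,0],[0,0,-0.04,0,0,0,0],[0,0,0,0,0,0,0]]'; cat >> h.py <<'E'
def lever(tag):
    im,d=snap('top',tag)
    F=cloud('top',tag,415,445,190,240);c,s=np.cos(FA),np.sin(FA);q=F-FO
    X=c*q[:,0]+s*q[:,1];Y=-s*q[:,0]+c*q[:,1];Z=q[:,2];m=abs(Y)<12
    for x in range(12,128,6):
        k=m&(abs(X-x/1e3)<.003); print(x,(Z[k].max()*1e3).round(0) if k.any() else None,end='; ')
    print()
E
python3 -c "
from h import *
lever('top2')
go(fx(.107,0,.06),FA)"
```

```text
time: 10.52
position: [0.5624, -0.1203, 0.1255]
tool_rot: [-3.137, -0.15, -0.003]
ft_force: [1.1, -0.5, 0.0]
grip_width: 0.01
grip_force: 0.0
12 613.0; 18 611.0; 24 610.0; 30 606.0; 36 603.0; 42 602.0; 48 600.0; 54 596.0; 60 595.0; 66 593.0; 72 589.0; 78 588.0; 84 586.0; 90 583.0; 96 579.0; 102 578.0; 108 575.0; 114 None; 120 None; 126 None; 
t 10.57 pos [ 0.5623 -0.1237  0.1253] yaw 5.25 F [ 0.3 -1.   0.8] w 0.4 gf 0.0 q [ 0.52  0.23 -0.4   1.72  0.1   1.2  -1.38]
 turn deg [ 0.03 -0.08  0.25] shift now mm [-23.9 223.7  65.4] shift after turn mm [-22.8 223.8  65.3]
```

```bash
python3 -m handwheel '[[0,0,-0.05,0,0,0,0],[0,0,-0.05,0,0,0,0],[0,0,0,0,0,0,0]]'; python3 -c "
from h import *
lever('top2')
go(fx(.107,0,.06),FA)"
```

```text
time: 10.95
position: [0.5531, -0.0223, 0.1251]
tool_rot: [-3.137, -0.146, -0.002]
ft_force: [0.8, 0.3, 0.6]
grip_width: 0.006
grip_force: 0.0
12 68.0; 18 70.0; 24 74.0; 30 69.0; 36 70.0; 42 69.0; 48 66.0; 54 60.0; 60 60.0; 66 60.0; 72 60.0; 78 60.0; 84 47.0; 90 50.0; 96 45.0; 102 48.0; 108 41.0; 114 35.0; 120 40.0; 126 7.0; 
t 11.0 pos [ 0.5532 -0.0256  0.1249] yaw 5.13 F [-1.1 -1.1 -0.9] w 0.6 gf 0.0 q [ 0.41  0.19 -0.46  1.77  0.09  1.19 -1.56]
 turn deg [ 0.02 -0.04  0.13] shift now mm [-23.1 322.3  65. ] shift after turn mm [-22.3 322.4  64.9]
```

```bash
python3 -m handwheel '[[0,-0.004,0.05,0,0,0,0],[0,-0.004,0.06,0,0,0,0],[0,-0.004,0.06,0,0,0,0],[0,-0.004,0.06,0,0,0,0],[0,-0.004,0.06,0,0,0,0],[0,0,0.033,0.02,0,0,0],[0,0,0,0.02,0,0,0],[0,0,0,0,0,0,0],[0,0,0,0,0,0,0]]'; python3 -c "
from h import *
go(fx(.107,0,.05),FA)"
```

```text
time: 12.12
position: [0.5615, -0.3485, 0.0851]
tool_rot: [-3.138, -0.14, -0.001]
ft_force: [0.1, -0.5, 0.7]
grip_width: 0.003
grip_force: 0.0
t 12.12 pos [ 0.5615 -0.3485  0.0851] yaw 5.11 F [ 0.1 -0.5  0.7] w 0.3 gf 0.0 q [ 0.72  0.43 -0.26  1.55  0.12  1.18 -1.05]
 turn deg [-0.01 -0.04  0.11] shift now mm [-2.4 -0.1 35.1] shift after turn mm [-2.4 -0.1 35.1]
```

```bash
python3 -m handwheel '[[0,-0.004,0,0.02,0,0,0],[0,0,0,0.015,0,0,0],[0,0,0,0,0,0,0]]' | sed -n 2,4p; for i in 1 ; do python3 -m handwheel '[[0,0,0,0.008,0,0,0],[0,0,0,0,0,0,0]]'| sed -n 2,4p; python3 -m handwheel '[[0,0,0,0.008,0,0,0],[0,0,0,0,0,0,0]]'| sed -n 2,4p;  python3 -m handwheel '[[0,0,0,0.008,0,0,0],[0,0,0,0,0,0,0]]'| sed -n 2,4p;  python3 -m handwheel '[[0,0,0,0.006,0,0,0],[0,0,0,0,0,0,0]]'| sed -n 2,4p; done; python3 -c "
from h import *
im,d=snap('side','side3'); cv2.imwrite('pics/s3.png',cv2.resize(im[130:205,240:340],(800,600),interpolation=cv2.INTER_CUBIC))"
```

```text
position: [0.5564, -0.349, 0.0487]
tool_rot: [-3.137, -0.139, 0.003]
ft_force: [-0.8, 0.6, -0.1]
position: [0.5568, -0.3499, 0.0413]
tool_rot: [-3.138, -0.138, 0.001]
ft_force: [-0.4, 0.3, 0.8]
position: [0.5563, -0.3498, 0.0328]
tool_rot: [-3.138, -0.137, 0.002]
ft_force: [0.1, 0.6, 0.2]
position: [0.5562, -0.3497, 0.0246]
tool_rot: [-3.138, -0.137, 0.002]
ft_force: [-0.2, -0.4, 0.4]
position: [0.5564, -0.3498, 0.0189]
tool_rot: [-3.138, -0.137, 0.001]
ft_force: [-0.2, 0.2, -0.6]
```

View pics/s3.png

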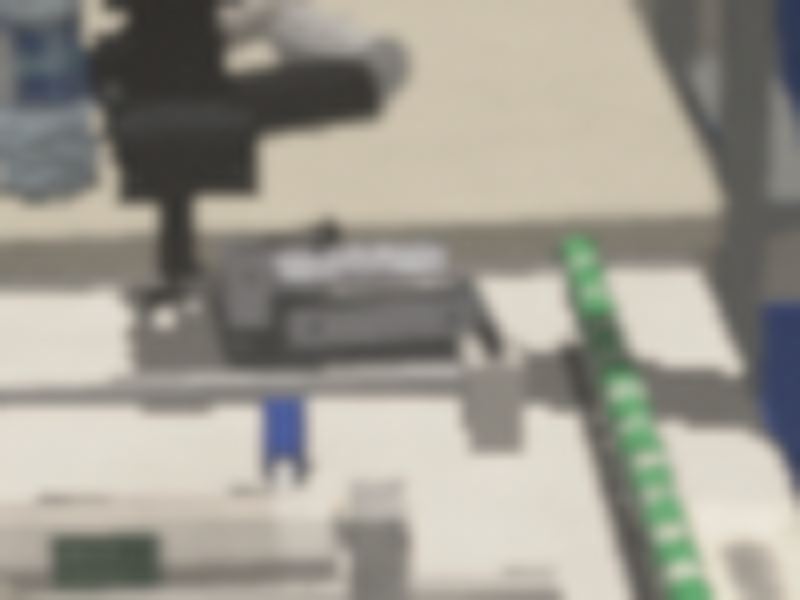

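```bash
python3 - <<'E'
from h import *
c=ctrl.camera_info('side');K=np.array(c['intrinsics']);R=np.array(c['R']);t=np.array(c['t'])
def pix(x,y,z):
    q=K@(R@fx(x,y,z)+t);q=q[:2]/q[2]; return ((q-[240,130]+.5)*8).round(0)
def rot(x,z,th):
    x-=.066;z-=.045;c,s=np.cos(th),np.sin(th);return .066+c*x+s*z,.045+c*z-s*x
for th in(.76,1.0,1.15,1.2):
    print(th,'foot',[pix(*np.insert(rot(x,z,th),1,0)) for x,z in((.015,.021),(.033,.021),(.015,.03))],'tail in/mid/out',[pix(*np.insert(rot(x,.07,th),1,0)) for x in(.095,.107,.119)])
print('tcp',pix(.1042,0,.019),'railcorner',pix(-.054,.049,.035),pix(.048,.049,.035),'cheek top',pix(.054,0,.057),pix(.078,0,.057))
E
```

```text
0.76 foot [array([344., 235.]), array([322., 258.]), array([333., 225.])] tail in/mid/out [array([182., 279.]), array([167., 294.]), array([152., 309.])]
1.0 foot [array([334., 215.]), array([317., 242.]), array([320., 207.])] tail in/mid/out [array([185., 294.]), array([174., 312.]), array([164., 330.])]
1.15 foot [array([324., 204.]), array([312., 233.]), array([309., 198.])] tail in/mid/out [array([189., 303.]), array([181., 322.]), array([173., 341.])]
1.2 foot [array([321., 200.]), array([310., 230.]), array([306., 196.])] tail in/mid/out [array([191., 306.]), array([184., 325.]), array([177., 344.])]
tcp [184. 320.] railcorner [477. 305.] [293. 317.] cheek top [271. 250.] [228. 253.]
```

```bash
python3 - <<'E'
from h import *
d=np.load('side3.npz');im=d['im'];c,s=np.cos(FA),np.sin(FA)
for v in range(158,176,1):
    r=[]
    for u in range(254,270,2):
        p=w('side','side3',u,v,0)-FO if d['d'][v,u]>0 else np.zeros(3)
        r.append('%4d,%4d,%3d(%3d)'%(1e3*(c*p[0]+s*p[1]),1e3*(-s*p[0]+c*p[1]),1e3*p[2],im[v,u].mean()))
    print(v,' '.join(r))
E
```

```text
158  131,-146, 24(179)  122,-145, 23(174)  112,-148, 22(163)  113,  13, 78( 81)  104,   9, 76( 55)   96,  17, 78(123)   75,-136, 23(167)   65,-136, 23(168)
159  132,-141, 20(156)  122,-144, 19(146)  113,-134, 21(136)  113,   6, 71( 72)  104,  12, 73( 55)   96,  12, 72(102)   75,-133, 19(136)   65,-134, 18(136)
160  132,-147, 13(130)  123,-137, 16(126)  113,-140, 14(119)  113,   9, 67( 68)  104,   7, 66( 55)   96,  10, 67( 93)   75,-136, 13(121)   76, -13, 57(119)
161  133,-136, 12(123)  123,-136, 11(122)  114,-130, 13(116)  113,  10, 63( 67)  104,   7, 61( 55)   96,  11, 62( 91)   76,-129, 11(119)   76, -12, 52(115)
162  133,-145,  4(122)  123,-142,  4(122)  114,-133,  7(116)  114,  12, 59( 68)  105,   8, 57( 56)   96,  10, 57( 84)   75,-140,  1(115)   77,  -9, 49(113)
163  133,-144,  0(122)  123,-143,  0(123)  114,-139,  0(119)  114,   9, 53( 71)  106,  18, 56( 58)   96,   3, 50( 74)   76,-134,  0(105)   78,   1, 48(110)
164  133,-145, -5(128)  124,-140, -4(127)  114,-145, -7(121)  114,   8, 49( 82)  105,  12, 49( 67)   96,   4, 46( 81)   87,   0, 44( 99)   78,   6, 45(107)
165  133
[... 1007 characters left out ...]
  104, -26,  1(115)   95, -24,  1(111)   86, -20,  2(100)   81,  17, 16( 79)
172  141, -24,  0(210)  132, -19,  1(147)  123, -24, -1(112)  114, -16,  1(112)  106, -10,  3(111)   97,  -8,  3(112)   87, -16,  0(104)   82,  29, 16( 79)
173  142, -11,  0(212)  133,  -7,  1(159)  124, -12, -1(113)  115,  -6,  0(112)  106,  -3,  1(112)   97,  -3,  0(112)   89,   8,  4(107)   81,  22,  9( 81)
174  143,   0,  0(212)  134,   2,  0(157)  125,   1,  0(114)  116,   1, -1(113)  108,  14,  3(113)   98,   7,  0(112)   90,  17,  3(110)   82,  28,  6( 85)
175  143,   8, -1(213)  135,  14,  0(170)  126,  21,  2(118)  117,  24,  3(118)  108,  11, -2(118)   99,  14, -2(120)   91,  31,  4(118)   82,  21,  0(101)
```

```bash
python3 - <<'E'
from h import *
c,s=np.cos(FA),np.sin(FA);d=np.load('side3.npz')
for v in (145,148,150,152,153,154,155,156,158):
    r=[]
    for u in range(252,276,3):
        if d['d'][v,u]>0:
            p=w('side','side3',u,v,0)-FO; r.append('%4d,%4d,%3d'%(1e3*(c*p[0]+s*p[1]),1e3*(-s*p[0]+c*p[1]),1e3*p[2]))
    print(v,' | '.join(r))
E
```

```text
145  128,-353, 24 |  135,  74,157 |  123,  81,159 |  111,  87,160 |   99,  87,159 |   87,  90,159 |   75,  95,160 |   22,-307, 31
148  135,-216, 52 |  136,  87,149 |  124,  93,150 |  112,  93,149 |   99,  91,147 |   87,  94,148 |   75,  93,147 |   25,-282, 23
150  136,-219, 40 |  138, 103,145 |  125,  93,141 |  112,  90,139 |   99,  83,136 |   87,  89,137 |   75,  91,137 |   28,-248, 24
152  137,-210, 33 |  137,  91,133 |  125,  85,130 |  113,  94,132 |  100,  85,128 |   88,  92,130 |   75,  86,127 |   31,-221, 22
153  137,-209, 28 |  137,  84,126 |  125,  91,128 |  113,  87,125 |  100,  85,124 |   88,  89,124 |   75,  87,123 |   33,-205, 22
154  137,-209, 23 |  138,  89,123 |  125,  89,123 |  113,  90,122 |  100,  87,120 |   88,  86,119 |   75,  89,119 |   35,-188, 23
155  138,-193, 23 |  138,  84,117 |  125,  87,118 |  113,  90,118 |   95,  16, 92 |   65,-183, 22 |   51,-174, 24 |   37,-174, 23
156  139,-176, 24 |  124,-180, 22 |  110,-174, 23 |  108,  14, 87 |   96,  20, 88 |   67,-164, 23 |   52,-167, 21 |   38,-163, 22
158  141,-147, 24 |  127,-146, 23 |  112,-148, 22 |  108,  11, 77 |   96,  17, 78 |   70,-129, 26 |   56,-134, 23 |   41,-131, 23
```

```bash
python3 -m handwheel '[[0,0,0,0.006,0,0,0],[0,0,0,0,0,0,0]]'| sed -n 2,4p;python3 -m handwheel '[[0,0,0,0.005,0,0,0],[0,0,0,0,0,0,0]]'| sed -n 2,4p
```

```text
position: [0.5571, -0.3504, 0.0138]
tool_rot: [3.138, 0.137, 0.001]
ft_force: [-0.6, -1.0, 1.1]
position: [0.5573, -0.3505, 0.0088]
tool_rot: [3.138, 0.137, 0.001]
ft_force: [0.4, -1.3, 3.1]
```

The side depth shows the gripper's body and fingertips about 20 mm higher than the reported pose implies. Contact force has just appeared, which agrees with the tail at z≈35 mm. I'll press on by force and contact.

```bash
python3 -m handwheel '[[0,0,0,0.005,0,0,0],[0,0,0,0,0,0,0]]'| sed -n 2,4p;python3 -m handwheel '[[0,0,0,0.004,0,0,0],[0,0,0,0,0,0,0]]'| sed -n 2,4p;python3 -m handwheel '[[0,0,0,0.003,0,0,0],[0,0,0,0,0,0,0]]'| sed -n 2,4p;python3 -m handwheel '[[0,0,0,0.002,0,0,0],[0,0,0,0,0,0,0]]'| sed -n 2,4p
```

```text
position: [0.5573, -0.3503, 0.0036]
tool_rot: [3.138, 0.137, 0.001]
ft_force: [1.7, -1.4, 2.4]
position: [0.5578, -0.3502, 0.0001]
tool_rot: [3.138, 0.138, 0.003]
ft_force: [1.5, -0.4, 5.0]
position: [0.5592, -0.3504, -0.0016]
tool_rot: [3.137, 0.138, 0.007]
ft_force: [2.0, 0.2, 8.0]
position: [0.5602, -0.3504, -0.0027]
tool_rot: [3.136, 0.138, 0.009]
ft_force: [1.6, 0.6, 10.0]
```

The lever has reached its stop. I'll slide off outward, lift and check.

```bash
python3 -m handwheel '[[0,0,0,-0.003,0,0,0],[0,0.018,0,0,0,0,0],[0,0.005,0,-0.03,0,0,0],[0,0,0,-0.06,0,0,0],[0,0,0,-0.06,0,0,0],[0.04,-0.015,-0.06,-0.05,0,0,0],[0.05,-0.015,-0.06,0,0,0,0],[0.05,-0.015,-0.06,0,0,0,0],[0.05,-0.015,-0.06,0,0,0,0],[0.05,-0.015,-0.06,0,0,0,0],[0.05,-0.015,-0.06,0,0,0,0],[0.06,0,0,0,0,0,0]]'; python3 -c "
from h import *
lever('top4')
go([.432,.359,.14],np.radians(158))"
```

```text
time: 16.55
position: [0.4605, -0.0048, 0.186]
tool_rot: [-3.138, -0.151, 0.004]
ft_force: [-0.2, -0.4, 0.2]
grip_width: 0.62
grip_force: 0.0
12 39.0; 18 36.0; 24 39.0; 30 89.0; 36 84.0; 42 83.0; 48 79.0; 54 77.0; 60 69.0; 66 59.0; 72 61.0; 78 61.0; 84 40.0; 90 35.0; 96 29.0; 102 24.0; 108 15.0; 114 8.0; 120 6.0; 126 5.0; 
t 16.6 pos [ 0.4613 -0.0081  0.186 ] yaw 5.26 F [ 0.2 -0.7 -0.4] w 56.4 gf 0.0 q [ 0.48 -0.06 -0.49  1.89 -0.03  1.3  -1.49]
 turn deg [-1.7000e-01  1.0000e-01 -1.5274e+02] shift now mm [   4.6 -368.3   45.7] shift after turn mm [164.7 329.4  46. ]
```

Now the foot is at z≈85–89 and the tail near the bed, so the lever is raised to about 1.15 rad. Next is the cover.

```bash
python3 -m handwheel '[[0.06,0,-0.06,0,0,0,0],[0.06,0,-0.06,0,0,0,0],[0.06,0,-0.06,0,0,0,0],[0.06,0,-0.06,0,0,0,-5],[0.06,0,0,0,0,0,-10.5],[0.06,0,0,0,0,0,-10.5],[0.06,0,0,0,0,0,-10.5],[0.06,0,0,0,0,0,-10.5],[0.06,0,0,0,0,0,-10.5],[0.06,0,0,0,0,0,-10.5],[0.06,0,0,0,0,0,-10.5],[0.06,0,0,0,0,0,-10.5]]' >/dev/null; python3 -m handwheel '[[0.06,0,0,0,0,0,-10.5],[0.06,0,0,0,0,0,-10.5],[0.06,0,0,0,0,0,-10.5],[0.06,0,0,0,0,0,-10.5],[0.06,0,0,0,0,0,-10.5],[0.06,0,0,0,0,0,-10.5],[0.06,0,0,0,0,0,0]]'>/dev/null; python3 -c "
from h import *
go([.432,.359,.10],np.radians(158))"
```

```text
t 18.98 pos [0.4424 0.2276 0.186 ] yaw 156.75 F [-1.1  0.3  0.3] w 60.4 gf 0.0 q [ 0.3   0.05 -0.84  1.81  0.03  1.3   0.62]
 turn deg [-0.07 -0.1  -1.25] shift now mm [ 61.3 116.8  85.9] shift after turn mm [ 58.9 118.   86. ]
```

```bash
python3 -m handwheel '[[0.06,0.02,0.04,0.02,0,0,-1.2],[0.06,0.02,0.04,0.03,0,0,0],[0.06,0.019,0.038,0.03,0,0,0],[0.06,0,0,0,0,0,0],[0.06,0,0,0,0,0,0]]' >/dev/null; python3 -c "
from h import *
go([.432,.359,.06],np.radians(158))
im,d=snap('side','side5'); cv2.imwrite('pics/s5.png',cv2.resize(im[195:280,255:368],(798,600),interpolation=cv2.INTER_CUBIC))
c=ctrl.camera_info('side');K=np.array(c['intrinsics']);R=np.array(c['R']);t=np.array(c['t'])
p=ctrl.get_state()['position']
for dz in (0,.02,.07,.09):
  q=K@(R@(p+[0,0,dz])+t);q=q[:2]/q[2];print(dz,q.round(1),((q-[255,195]+.5)*7.06).round(0))
"
```

```text
t 19.6 pos [0.4325 0.3597 0.1065] yaw 158.05 F [ 1.3 -0.3 -0. ] w 59.9 gf 0.0 q [ 0.03  0.32 -0.91  1.76  0.27  1.19  0.24]
 turn deg [-0.08 -0.02  0.05] shift now mm [ 0.2 -0.7 46.5] shift after turn mm [ 0.2 -0.8 46.5]
0 [305.4 230.5] [359. 254.]
0.02 [305.4 224.2] [360. 209.]
0.07 [305.6 207.9] [361.  94.]
0.09 [305.6 201.1] [361.  47.]
```

View pics/s5.png

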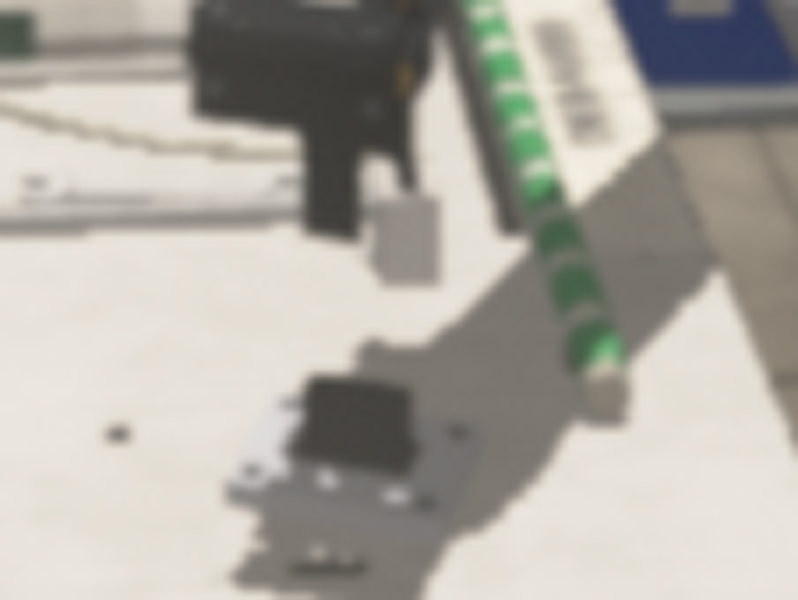

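The picture shows the cover's grip at (355,425), the near finger's tip at (335,238), and a rail end behind it at (405,240). I'll measure the fingertip height.

```bash
python3 -c "
from h import *
for v in range(216,232,2): print(v,w('side','side5',302,v,0).round(3))
for u,v in((303,252),(303,256)): print('grip',w('side','side5',u,v,1).round(3))
"
```

```text
216 [0.446 0.401 0.175]
218 [0.446 0.4   0.168]
220 [0.446 0.397 0.161]
222 [0.446 0.399 0.156]
224 [0.446 0.398 0.15 ]
226 [0.446 0.4   0.145]
228 [0.446 0.399 0.138]
230 [0.426 0.173 0.001]
grip [0.44  0.364 0.04 ]
grip [0.44  0.367 0.028]
```

The tips sit about 21–27 mm above the reported z, depending on the opening. I'll descend to reported z≈0.001 and grip.

```bash
python3 -m handwheel '[[0.06,0,-0.001,0.04,0,0,0],[0.06,0,0,0.03,0,0,0],[0.06,0,0,0.015,0,0,0],[0.06,0,0,0.01,0,0,0],[0.06,0,0,0.01,0,0,0],[0.06,0,0,0,0,0,0],[0.012,0,0,0,0,0,0],[0.012,0,0,0,0,0,0],[0.012,0,0,0,0,0,0],[0.012,0,0,0,0,0,0],[0.012,0,0,0,0,0,0],[0.012,0,0,0,0,0,0]]' 45; python3 -c "
from h import *
go([.432,.359,.0],np.radians(158))"
```

```text
time: 21.15
position: [0.4316, 0.3599, 0.0018]
tool_rot: [0.594, 3.085, 0.0]
ft_force: [-0.3, -0.7, -0.4]
grip_width: 0.179
grip_force: 45.0
t 21.15 pos [0.4316 0.3599 0.0018] yaw 158.21 F [-0.3 -0.7 -0.4] w 15.5 gf 45.0 q [-0.03  0.45 -0.84  1.85  0.39  1.01  0.15]
 turn deg [0.   0.   0.21] shift now mm [-0.7 -0.7  1.8] shift after turn mm [-0.7 -0.7  1.8]
```

```bash
python3 -m handwheel '[[0.012,0,0,-0.03,0,0,0],[0.012,0,0,-0.05,0,0,0],[0.012,0,0,-0.06,0,0,0],[0.012,-0.02,-0.05,0,0,0,0],[0.012,-0.022,-0.055,0,0,0,0],[0.012,-0.022,-0.055,0,0,0,0],[0.012,-0.022,-0.055,0,0,0,0],[0.012,-0.022,-0.055,0,0,0,0],[0.012,-0.022,-0.055,0,0,0,0],[0.012,0,0,0,0,0,0]]'; python3 -m handwheel '[[0.012,0,0,0,0,0,10],[0.012,0,0,0,0,0,10],[0.012,0,0,0,0,0,10],[0.012,0,0,0,0,0,10],[0.012,0,0,0,0,0,10],[0.012,0,0,0,0,0,10],[0.012,0,0,0,0,0,10],[0.012,0,0,0,0,0,10],[0.012,0,0,0,0,0,10],[0.012,0,0,0,0,0,10],[0.012,0,0,0,0,0,10],[0.012,0,0,0,0,0,10]]' >/dev/null;  python3 -c "
from h import *
go(fx(-.115,0,.15),FA)"
```

```text
time: 22.4
position: [0.4307, 0.0047, 0.1412]
tool_rot: [-0.607, -3.081, 0.003]
ft_force: [0.5, 0.8, -1.9]
grip_width: 0.178
grip_force: 45.0
t 23.9 pos [0.4312 0.0112 0.1414] yaw 37.99 F [ 0.3 -0.8 -2.4] w 15.7 gf 45.0 q [ 0.77 -0.12 -0.8   2.01 -0.09  1.22 -0.9 ]
 turn deg [-3.000e-02  4.000e-02  3.299e+01] shift now mm [-306.9  241.4   -8.6] shift after turn mm [-126.   369.6   -8.6]
```

```bash
python3 -m handwheel '[[0.012,0,0,0,0,0,8.3],[0.012,0,0,0,0,0,8.3],[0.012,0,0,0,0,0,8.3],[0.012,0,0.03,0,0,0,8.1],[0.012,0,0.055,0,0,0,0],[0.012,0,0.055,0,0,0,0],[0.012,0,0.055,0,0,0,0],[0.012,0,0.055,0,0,0,0],[0.012,-0.03,0.05,0,0,0,0],[0.012,-0.045,0.04,0,0,0,0],[0.012,-0.04,0.02,0,0,0,0],[0.012,0,0,0,0,0,0]]'; python3 -c "
from h import *
go(fx(-.115,0,.05),FA)"
```

```text
time: 25.4
position: [0.3507, -0.3602, 0.1411]
tool_rot: [-3.138, -0.133, 0.004]
ft_force: [0.3, 0.0, -2.1]
grip_width: 0.18
grip_force: 45.0
t 25.4 pos [ 0.3507 -0.3602  0.1411] yaw 4.85 F [ 0.3  0.  -2.1] w 15.6 gf 45.0 q [ 1.21  0.07 -0.48  1.87  0.04  1.21 -0.77]
 turn deg [-0.04  0.13 -0.15] shift now mm [-13.2   6.8  91.1] shift after turn mm [-13.4   6.7  91.1]
```

The green strip at x≈0.327 is about 30 mm tall, so I'll approach at underside ≈42 mm until the cover's rear edge is past it.

```bash
python3 -m handwheel '[[0.012,0.036,0.007,0.03,0,0,-0.15],[0.012,0,0,0.04,0,0,0],[0.012,0,0,0.026,0,0,0],[0.012,0,0,0,0,0,0]]'; python3 -c "
from h import *
go(fx(-.065,0,.029),FA)
im,d=snap('top','top6'); cv2.imwrite('pics/fix6.png',cv2.resize(im[195:285,390:480],(600,600),interpolation=cv2.INTER_CUBIC))
G=cloud('top','top0',400,465,262,282);G=G[G[:,2]>.015];print('green',G.min(0).round(3),G.max(0).round(3))"
```

```text
time: 25.9
position: [0.3904, -0.3588, 0.0436]
tool_rot: [-3.133, -0.151, 0.004]
ft_force: [-0.3, 1.0, -1.6]
grip_width: 0.18
grip_force: 45.0
t 25.9 pos [ 0.3904 -0.3588  0.0436] yaw 5.52 F [-0.3  1.  -1.6] w 15.6 gf 45.0 q [ 1.14  0.24 -0.5   1.9   0.13  1.03 -0.88]
 turn deg [-0.3   0.14  0.52] shift now mm [-3.1  4.6 14.6] shift after turn mm [-3.1  4.6 14.6]
green [ 0.313 -0.434  0.015] [ 0.335 -0.245  0.034]
```

View pics/fix6.png

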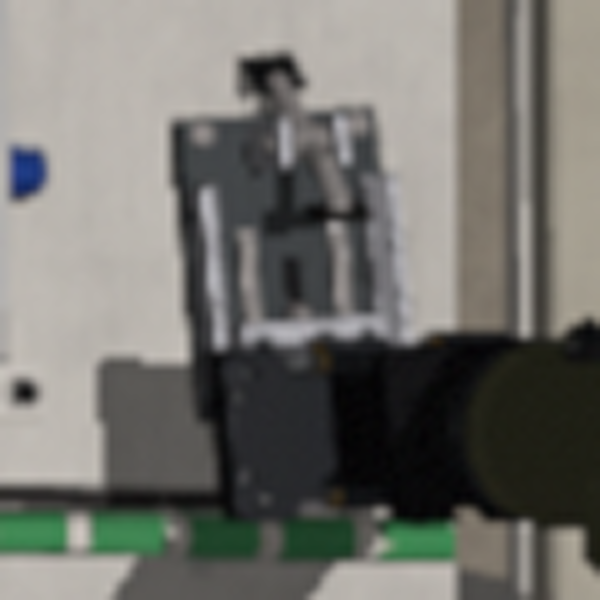

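The cover's front edge, (245,330)–(385,318), is parallel to the bed within about 1°. I'll check its lateral offset.

```bash
python3 -c "
from h import *
c,s=np.cos(FA),np.sin(FA)
f=lambda x,y,h:onz('top',(x+.5)/6.667-.5+390,(y+.5)/6.667-.5+195,h)
for n,x,y,h in(('L',245,322,.054),('R',388,310,.054),('pin',300,312,.025),('railL',205,190,.035)):
    q=f(x,y,h)-FO;print(n,(1e3*np.array([c*q[0]+s*q[1],-s*q[0]+c*q[1]])).round(1))
p=ctrl.get_state()['position']-FO;print('tcp',(1e3*np.array([c*p[0]+s*p[1],-s*p[0]+c*p[1]])).round(1))
"
```

```text
L [-20.3  38.3]
R [-19.  -31.6]
pin [-18.4  -0.5]
railL [44.6 45.2]
tcp [-61.1   3.1]
```

```bash
python3 -m handwheel '[[0.012,0,0.003,0,-0.3,0.14,0.5],[0.012,0,0,0.008,0,0,0],[0.012,0,0,0.006,0,0,0],[0.012,0,0,0,0,0,0],[0.012,0,0,0,0,0,0]]'; python3 -c "
from h import *
go(fx(-.04,0,.027),FA)"
```

```text
time: 26.58
position: [0.3909, -0.3652, 0.0319]
tool_rot: [3.134, 0.133, 0.004]
ft_force: [0.5, 1.1, -3.5]
grip_width: 0.178
grip_force: 45.0
t 26.57 pos [ 0.3909 -0.3652  0.0319] yaw 4.86 F [ 0.5  1.1 -3.5] w 15.5 gf 45.0 q [ 1.14  0.26 -0.49  1.91  0.15  1.   -0.9 ]
 turn deg [ 0.31 -0.14 -0.14] shift now mm [22.  -1.9  5. ] shift after turn mm [22.  -1.8  4.9]
```

```bash
python3 -m handwheel '[[0.012,0.006,-0.0015,0.002,0.3,-0.14,0],[0.012,0.008,0,0.002,0,0,0],[0.012,0.008,0,0,0,0,0],[0.012,0,0,0,0,0,0],[0.012,0,0,0,0,0,0]]'; python3 -c "
from h import *
go(fx(-.025,0,.027),FA)"
```

```text
time: 27.2
position: [0.4126, -0.3618, 0.0278]
tool_rot: [-3.139, -0.134, 0.001]
ft_force: [-1.0, -0.1, -1.9]
grip_width: 0.182
grip_force: 45.0
t 27.2 pos [ 0.4126 -0.3618  0.0278] yaw 4.87 F [-1.  -0.1 -1.9] w 15.8 gf 45.0 q [ 1.11  0.3  -0.49  1.88  0.16  1.01 -0.94]
 turn deg [-0.01  0.02 -0.13] shift now mm [15.1 -0.3  0.8] shift after turn mm [15.1 -0.3  0.8]
```

```bash
python3 -m handwheel '[[0.012,0.005,0,0.001,0,0,0],[0.012,0.005,0,0.001,0,0,0],[0.012,0,0,0,0,0,0]]' | sed -n 2,4p; python3 -m handwheel '[[0.012,0.002,0,0.001,0,0,0],[0.012,0,0,0,0,0,0]]'| sed -n 2,4p; python3 -m handwheel '[[0.012,0.002,0,0,0,0,0],[0.012,0,0,0,0,0,0]]'| sed -n 2,4p;  python3 -c "
from h import *
go(fx(-.019,0,.027),FA)"
```

```text
position: [0.4232, -0.3618, 0.0267]
tool_rot: [3.137, 0.133, 0.001]
ft_force: [-1.2, -0.2, 4.0]
position: [0.4235, -0.3619, 0.0265]
tool_rot: [3.138, 0.132, -0.004]
ft_force: [-6.6, 0.7, 12.7]
position: [0.4258, -0.3621, 0.0266]
tool_rot: [3.137, 0.132, -0.002]
ft_force: [-5.2, 0.8, 11.0]
t 28.07 pos [ 0.4258 -0.3621  0.0266] yaw 4.81 F [-5.2  0.8 11. ] w 15.6 gf 45.0 q [ 1.09  0.32 -0.5   1.85  0.18  1.01 -0.97]
 turn deg [ 0.12  0.08 -0.19] shift now mm [ 7.9 -1.8 -0.4] shift after turn mm [ 7.9 -1.8 -0.4]
```

It's riding on the pin, so I'll keep sliding in small steps.

```bash
python3 -m handwheel '[[0.012,0.002,-0.001,0,0,0,0],[0.012,0,0,0,0,0,0]]' | sed -n 2,4p; python3 -m handwheel '[[0.012,0.002,0,0,0,0,0],[0.012,0,0,0,0,0,0]]'| sed -n 2,4p; python3 -m handwheel '[[0.012,0.0015,0,0,0,0,0],[0.012,0,0,0,0,0,0]]'| sed -n 2,4p;python3 -m handwheel '[[0.012,0.0015,0,0,0,0,0],[0.012,0,0,0,0,0,0]]'| sed -n 2,4p;  python3 -c "
from h import *
go(fx(-.019,0,.027),FA)"
```

```text
position: [0.4276, -0.3616, 0.0265]
tool_rot: [3.136, 0.131, -0.002]
ft_force: [-6.2, -1.5, 10.1]
position: [0.4296, -0.3614, 0.0264]
tool_rot: [3.136, 0.131, -0.002]
ft_force: [-4.5, -1.8, 9.5]
position: [0.4316, -0.361, 0.0261]
tool_rot: [3.136, 0.132, -0.001]
ft_force: [-3.5, -1.2, 5.8]
position: [0.434, -0.3597, 0.0251]
tool_rot: [3.138, 0.134, 0.002]
ft_force: [-1.1, -2.7, 0.8]
t 29.07 pos [ 0.434  -0.3597  0.0251] yaw 4.87 F [-1.1 -2.7  0.8] w 15.4 gf 45.0 q [ 1.07  0.33 -0.5   1.84  0.18  1.01 -0.98]
 turn deg [ 0.07 -0.05 -0.13] shift now mm [-0.4 -0.1 -1.9] shift after turn mm [-0.4 -0.1 -1.9]
```

```bash
python3 -m handwheel '[[0.012,0.001,0,0.001,0,0,0],[0.012,0,0,0,0,0,0]]' | sed -n 2,4p; python3 -m handwheel '[[0.012,0.0005,0,0.001,0,0,0],[0.012,0,0,0,0,0,0]]'| sed -n 2,4p; python3 -m handwheel '[[0.012,0,0,0.001,0,0,0],[0.012,0,0,0,0,0,0]]'| sed -n 2,4p
```

```text
position: [0.4348, -0.3598, 0.0239]
tool_rot: [3.137, 0.133, 0.001]
ft_force: [-0.3, -3.9, -1.3]
position: [0.4353, -0.3597, 0.023]
tool_rot: [3.138, 0.133, 0.001]
ft_force: [1.0, -4.5, -0.7]
position: [0.4357, -0.3597, 0.0222]
tool_rot: [3.137, 0.133, 0.002]
ft_force: [1.8, -4.3, 0.3]
```

It has dropped onto the pin. I'll ease the side load and press home.

```bash
python3 -m handwheel '[[0.012,0,0.001,0.001,0,0,0],[0.012,0,0,0.001,0,0,0],[0.012,0,0,0,0,0,0]]' | sed -n 2,4p; python3 -m handwheel '[[0.012,0,0,0.001,0,0,0],[0.012,0,0,0.001,0,0,0],[0.012,0,0,0,0,0,0]]'| sed -n 2,4p; python3 -m handwheel '[[0.012,0,0,0.001,0,0,0],[0.012,0,0,0.001,0,0,0],[0.012,0,0,0,0,0,0]]'| sed -n 2,4p
```

```text
position: [0.4358, -0.3599, 0.0209]
tool_rot: [3.138, 0.134, 0.002]
ft_force: [-0.8, -2.6, 6.8]
position: [0.4359, -0.3599, 0.0193]
tool_rot: [3.138, 0.133, 0.002]
ft_force: [-0.1, -2.4, 7.4]
position: [0.4359, -0.3599, 0.0176]
tool_rot: [3.138, 0.133, 0.001]
ft_force: [-1.3, -1.5, 9.9]
```

```bash
python3 -m handwheel '[[0.012,0,0,0.001,0,0,0],[0.012,0,0,0.001,0,0,0],[0.012,0,0,0,0,0,0]]' | sed -n 2,4p; python3 -m handwheel '[[0.012,0,0,0.001,0,0,0],[0.012,0,0,0,0,0,0],[0.012,0,0,0,0,0,0]]'| sed -n 2,6p
```

```text
position: [0.436, -0.36, 0.0168]
tool_rot: [3.138, 0.133, 0.001]
ft_force: [-3.5, -0.5, 17.5]
position: [0.4359, -0.36, 0.0167]
tool_rot: [3.137, 0.133, 0.0]
ft_force: [-5.8, 1.9, 24.9]
grip_width: 0.176
grip_force: 45.0
```

The cover stops hard at underside ≈15 mm with about 25 N. One look to confirm before handing in.

```bash
python3 -c "
from h import *
im,d=snap('side','side7'); cv2.imwrite('pics/s7.png',cv2.resize(im[130:205,240:340],(800,600),interpolation=cv2.INTER_CUBIC))"
```

```text
(no output)
```

View pics/s7.png

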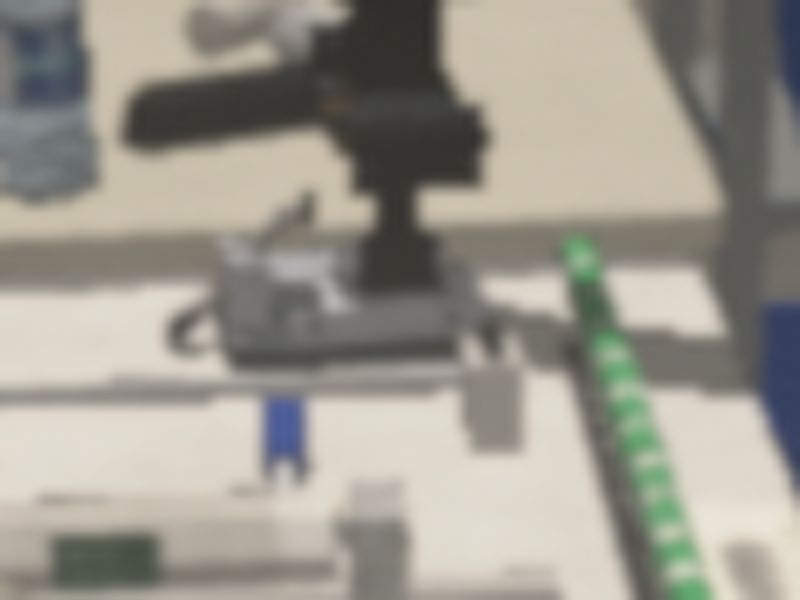

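The foot stands raised at (305,200), which matches about 1.15 rad, and the tail is down at (185,325). The cover sits low between the rails under the gripper at (400,270). Handing in.

```bash
python3 -c "
from bench import ctrl
print(ctrl.close_job())"
```

```text
the job is handed in; nothing more can be done
None
```

I handed the job in with the foot raised to about 1.15 rad and the cover dropped over the pin and held on the bed at about 25 N; the judge returned no verdict, and I did not re-measure the bystanders at the end.

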